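# Pull an espresso: cup under the spout, pod clamp over centre and back

### The arm

A 7-joint arm with a two-finger parallel gripper is mounted at the origin on the work surface. World frame = base frame: x ahead of the robot, y to its left, z up, the work surface at z = 0. Lengths are in mm, angles in rad, forces in N, time in s.
With the tool pointing down it reaches from about 400 to 875 mm from the base axis. Payload 4.4 kg.
Tool frame: the origin (TCP) lies on the centre line of the jaws, within the pads' length; the fingertips stand 14 mm ahead of it and the grasp point (between the pads) lies 5 mm behind it (tips_ahead is the distance from the TCP to the fingertips, in mm); z points along the fingers, y is the line along which they close (so a half turn about z gives the same grasp; the last joint's range is limited). The gripper opens to 85 mm and grips with 20 to 120 N. Pads are 22 mm wide; open, the fingers measure 114 mm over their backs; the gripper's body (76 mm by 85 mm) begins 54 mm behind the grasp point. The pads swing forward as they close: fully open they stand 13 mm farther back than shut.
Start: joints at [-1.363, 0.628, 0.038, 1.517, -0.027, 0.996, -0.02], TCP at [175.73, 625.809, 245.313] pointing down, gripper open.
Joint ranges: [-3.06, 3.06], [-0.37, 2.12], [-1.25, 1.32], [0.18, 2.47], [-1.1, 4.24], [0.23, 1.98], [-2.94, 2.94]. Speed limits (rad/s): [2.57, 2.57, 3.14, 3.14, 3.14, 3.14, 3.14].

### API

Orientations are given as [roll, pitch, yaw] about the fixed x, y, z axes, in that order (R = Rz(yaw) Ry(pitch) Rx(roll)).
In Python, from cell import * gives the robot as it stands.
- The arm moves only by the tool move_arm, never from a script. Its argument "rows" is text: rows parted by semicolons, each of 7 numbers parted by spaces: the shift along the tool's x, y, z scaled (see below), then the turn, a rotation vector about the tool's x, y, z scaled (see below), then the closure, from -1 (fully open) to 1 (shut). A call has 1 to 12 rows; each row is the pose to reach, as a shift and turn from the pose commanded when the call began, along the tool's axes at that moment; what a row does not reach only later rows make up. The controller multiplies each number of a shift by 0.3 m and each number of a turn by pi/2 rad. A row lasts 1/12 s, in which the tool goes at most 41.7 mm and 7.16 degrees, less where a joint would pass 70% of its speed; a pose out of reach is approached as far as the arm can. A call with a number of a shift or a turn outside -1 to 1 is refused whole. A call with a gripper value outside its range is refused whole. The fingers move at their own pace and stop on an object; the grip force is fixed at half the most. Time passes only in rows, so rows that repeat a pose let the fingers close. It gives the time, the measured TCP pose, the force, the opening and the grip force at its end, in the units of the state.
- read_state(): the state, without advancing time (a new reading comes with each control period).
- get_image(name): name is "scene" or "top" or "wrist"; returns a dict with "img" (400x640x3 uint8, red, green, blue), "vfov" (degrees; the focal length in pixels is half the picture's height over the tangent of half this angle, whatever the lens; pixels are square), "cx", "cy" (the principal point, pixels), "k1" (the pictures are not rectified: a ray, as slopes to the right and down, at radius r is drawn at 1 + k1 r^2 times it, then the intrinsics apply), "extrinsics" (4x4, takes a point from camera to world coordinates); the wrist camera has in their place "T_tool_cam" (4x4, takes a point from camera to tool coordinates, whose origin is the TCP and whose axes are the flange's). Camera axes: x right, y up, looking along -z (the intrinsics and any distortion apply to the point x, -y, -z); pixel columns grow to the right and rows downward; lengths in mm; the calibration is good to about 2 mm. A picture is of the moment at which its call begins: read the wrist's pose just before it. There is no depth.
- finish_job(): hands the job in; it is judged then, once.
The state is a dict: "clock": time; "qpos": joint angles; "qd": joint speeds; "tau": joint torques, N m; "eef_pos": TCP position; "tool_rot": TCP orientation; "force": force on the tool from outside, world axes, zero at the start; "torque": the same for the moment, N m; "width": finger opening in mm; "gripper_force": force on a finger pad.
Only numpy, scipy, OpenCV 4.12 (cv2) and the standard library are available. Lean on these libraries where they do the work, as an engineer would, in place of code of your own. Each camera call takes 0.05 s, during which the arm holds its last target. There are 200 camera calls.

### The job

Make me an espresso: slide the glass cup along the drip tray under the machine's spout without lifting or tipping it, then swing the lift-up handle forward and down over its centre so that it locks on the pod, and take your hand off while the shot runs. Then swing the handle back up to fully open to release the pod, leaving the cup under the spout and the other things on the bar alone.

Things in the scene. Friction and masses are not known exactly. Their poses are not given: they have to be found in the camera images.
- machine: Red pod coffee machine, fixed to the bar, 375 long, 130 wide, 205 high without its handle. Origin on the bar's surface straight below the spout; x points from its open front to its back (the front faces the robot, roughly), y to its left, z up. The column's front stands at x +55 mm; a clear water tank (to z 204) stands behind, x 130 to 220.
- lane (a point): Middle of the drip tray's top at the front edge, in machine frame x -155, y 0, z 20 mm. The black tray runs from here to x 80, 130 wide, flat top at z 20. On it two steel guides, 12 high, from x -150 to 40, leave a straight lane 68 wide (y -34 to 34) in which the cup slides.
- head (a point): Middle of the lower front edge of the brew head, the overhang above the lane: machine frame x -40, y 0, z 122 mm. The head runs from here back to x 130, y -65 to 65, z 122 to 192. On top of it lies a brass-coloured pod 50 across, centre x 6, its top at z 208.
- spout (a point): Middle between the twin nozzles, at their lower ends: 110 above the bar, 90 above the drip tray, on the vertical axis through the machine's origin.
- clamp_hinge (a point): Middle of the handle's hinge axis (which runs along the machine's y): 60 behind the spout axis, 195 above the bar.
- clamp (a joint): Angle of the lift-up clamp handle, rad: 0 = shut, locked on the pod; 1.4 = fully open at its stop, leaning a little back (as at the start). An over-centre mechanism drives it shut below about 0.6 and open above, about 3 to 6 N at the bar. Shut, the grip bar lies 122 mm in front of the hinge and 40 above it; a growing angle lifts it up and back, radius 128.
- clamp_bar (a point): Centre of the handle's black round grip bar: 14 mm thick, along the machine's y, 100 free between two side arms (8 by 16 in section) that run to the hinge. Shut, it stands 43 above the head's top and 22 in front of the head; a rubber press pad 46 across sits between the arms, its centre 68 nearer the hinge.
- cup: Empty greenish glass espresso cup, 75 high, 62 across at the foot and 64 at the rim, wall 4, about 160 g, no handle. Origin at the centre of its underside, z up. Starts standing in the lane in front of the brew head.
- jug: Steel frothing jug, 80 across, 95 high, with a wire handle to its own +y; origin at the centre of its underside. Bystander.
- jar: Amber glass sugar jar with wooden lid, 72 across, 110 high; origin at the centre of its underside. Bystander.
- coaster: Round cork coaster, 96 across, 8 thick, lying on the bar; origin at the centre of its underside. Bystander.

How it is judged:
By the outcome, as a careful person would: the job done as asked, in the order asked, and still so for the second after the job is handed in, with the robot touching nothing.
It also fails if it takes over 67 s, if anything falls off the work surface, if the arm or the gripper's body presses on something with over 40 N, if the wrist force passes 120 N, or if a joint passes its speed limit or range.

## Working session

There is one attempt and no reset: what is moved stays moved. The work goes in short steps, Python scripts to look and compute and a tool call to move; the robot and the scene stay as the last step left them, time stands still between calls to the robot, and variables do not carry over. Pictures are saved under pics/ and viewed, at most 12 in all, crops included, and the job is handed in when it is done.

Besides the shell and the picture viewer there is one more tool, called after ">>>" by a JSON object that holds its "name" and its "arguments". move_arm: Moves the arm, as the interface text tells. Its arguments: {"type":"object","properties":{"rows":{"type":"string"}},"required":["rows"]}

```bash
mkdir -p pics; ls; python3 - <<'E'
from cell import *
import cv2,numpy as np
s=read_state();print(s)
for n in("scene","top"):
    d=get_image(n);cv2.imwrite(f"pics/{n}0.png",d["img"][:,:,::-1]);print(n,{k:v for k,v in d.items() if k!="img"})
E
```

```text
pics
{'clock': 0.0, 'qpos': array([-1.36278283,  0.62934218,  0.03845278,  1.51838741, -0.02700801,
        0.99629909, -0.0200263 ]), 'qd': array([ 0.00101342,  0.00036473, -0.00185711,  0.00119242,  0.0019352 ,
       -0.00075241,  0.00047753]), 'tau': array([ 3.21479629e-04, -5.63396287e+01,  1.22603025e+00, -1.93441683e+01,
        1.08651826e-02,  1.03093139e-02, -1.72199270e-05]), 'eef_pos': array([175.57457676, 625.20564794, 244.385619  ]), 'tool_rot': array([-3.13967509e+00,  2.52760886e-05,  2.86773933e+00]), 'force': array([0.37811996, 0.08817058, 0.2097293 ]), 'torque': array([0.0079513 , 0.05378818, 0.00908514]), 'gripper_force': 0.0, 'width': 85.30956197914202}
scene {'vfov': 48.68307251574494, 'cx': 319.2114488655842, 'cy': 195.7429373062111, 'k1': -0.10250809376039637, 'extrinsics': array([[ 9.93956498e-01,  8.19159877e-02, -7.30770270e-02,
         5.40418845e+02],
       [-1.09315155e-01,  7.99452242e-01, -5.90699847e-01,
        -5.61955408e+02],
       [ 1.00338317e-02,  5.95118378e-01,  8.03575410e-01,
         9.71280951e+02],
       [ 0.00000000e+00,  0.00000000e+00,  0.00000000e+00,
         1.00000000e+00]])}
top {'vfov': 52.37836218843176, 'cx': 314.9944876995964, 'cy': 198.2217864883837, 'k1': -0.09392089359915134, 'extrinsics': array([[ 7.88096788e-04,  9.84385937e-01, -1.76021893e-01,
         4.69351566e+02],
       [-9.99990365e-01,  1.56657993e-05, -4.38961307e-03,
         5.05528390e+01],
       [-4.31831585e-03,  1.76023657e-01,  9.84376465e-01,
         8.84603463e+02],
       [ 0.00000000e+00,  0.00000000e+00,  0.00000000e+00,
         1.00000000e+00]])}
```

View pics/scene0.png

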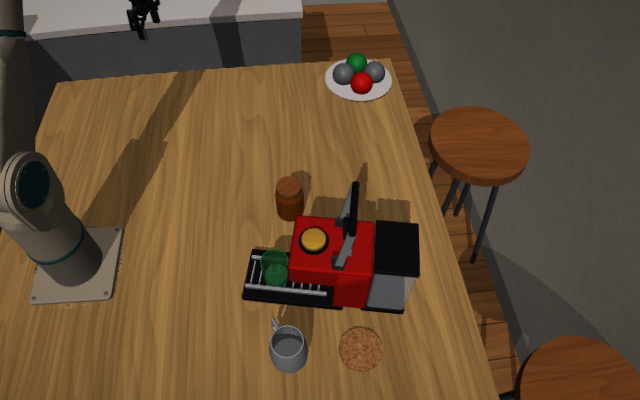

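View pics/top0.png

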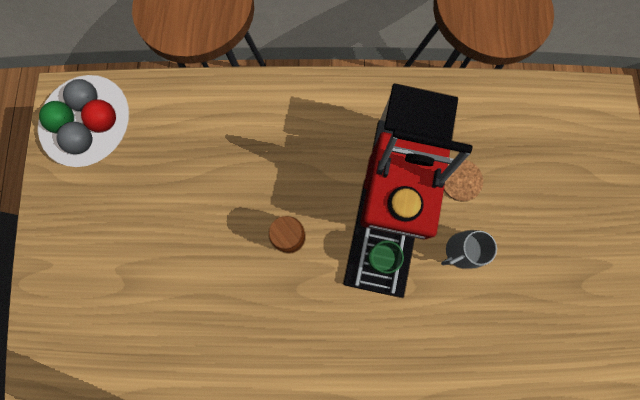

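The scene shows the red machine (about 345,260), the cup in the lane at (275,268), the jar at (290,198), the jug at (288,348) and the coaster at (360,348). In the top view the tray's front corners are near (345,286) and (405,297). I'll enlarge both.

```bash
python3 - <<'E'
import cv2
a=cv2.imread("pics/top0.png")[80:305,330:510];cv2.imwrite("pics/topc.png",cv2.resize(a,None,fx=2.66,fy=2.66,interpolation=cv2.INTER_CUBIC))
a=cv2.imread("pics/scene0.png")[175:315,235:425];cv2.imwrite("pics/scenec.png",cv2.resize(a,None,fx=4,fy=4,interpolation=cv2.INTER_CUBIC))
E
```

```text
(no output)
```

View pics/topc.png

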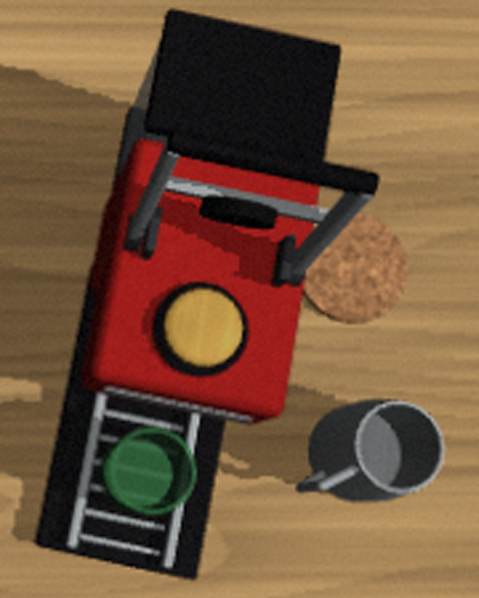

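View pics/scenec.png

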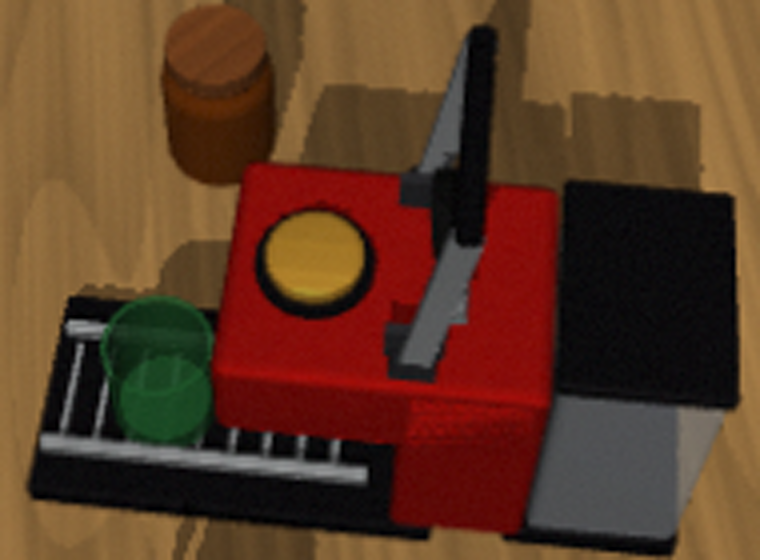

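The top crop shows the tray's front corners at (37,543) and (196,578), the pod at (205,327) and the bar ends at (165,143) and (377,182). The scene crop shows the same corners at (70,298) and (32,495), with the pod at (316,257). I'll fit the machine pose jointly.

```bash
cat > h.py <<'E'
import numpy as np,pickle,os
from scipy.optimize import least_squares
from scipy.spatial.transform import Rotation as R
def proj(P,d,E=None):
    E=d["extrinsics"] if E is None else E
    p=(np.atleast_2d(P)-E[:3,3])@E[:3,:3]
    s=np.c_[p[:,0],-p[:,1]]/-p[:,2:]
    s=s*(1+d["k1"]*(s**2).sum(1,keepdims=True))
    return s*200/np.tan(np.radians(d["vfov"]/2))+[d["cx"],d["cy"]]
def M(p,P): # machine->world
    c,s=np.cos(p[2]),np.sin(p[2]);P=np.atleast_2d(P)
    return np.c_[p[0]+c*P[:,0]-s*P[:,1],p[1]+s*P[:,0]+c*P[:,1],P[:,2]]
E
python3 - <<'E'
from cell import *
from h import *
t=get_image("top");sc=get_image("scene")
T=[((-155,65,20),(37,543)),((-155,-65,20),(196,578)),((6,0,208),(205,327)),((78.6,58,321.6),(165,143)),((78.6,-58,321.6),(377,182)),((-40,65,192),(85,388)),((-40,-65,192),(280,422))]
S=[((-155,65,20),(70,298)),((-155,-65,20),(32,495)),((6,0,208),(316,257)),((78.6,58,321.6),(482,32)),((78.6,-58,321.6),(466,240)),((-40,65,192),(245,165)),((-40,-65,192),(215,378))]
tp=np.array([b for a,b in T])/2.66+[330,80];sp=np.array([b for a,b in S])/4+[235,175]
f=lambda p:np.r_[(proj(M(p,[a for a,b in T]),t)-tp),(proj(M(p,[a for a,b in S]),sc)-sp)]
r=least_squares(lambda p:f(p).ravel(),[500,-50,-.2],loss="soft_l1");p=r.x
print(p,np.round(f(p),1).tolist())
np.save("pose.npy",p)
# cup: rim centre
ct=np.array([150,472])/2.66+[330,80]; cs=np.array([157,348])/4+[235,175]
for nm,g in(("both",lambda q:np.r_[proj(M(p,[[q[0],q[1],95]]),t)-ct,proj(M(p,[[q[0],q[1],95]]),sc)-cs].ravel()),("top",lambda q:(proj(M(p,[[q[0],q[1],95]]),t)-ct).ravel())):
    q=least_squares(g,[-90,0]);print(nm,q.x,np.round(q.fun,1))
for q in([-90,0,57],[0,0,57],[60,0,195],[78.6,0,321.6]):print(q,M(p,[q]))
E
```

```text
[ 579.52309615 -101.71313473   31.21048073] [[0.1, 0.2], [1.3, -0.4], [0.3, -1.8], [1.3, -2.0], [-0.7, -0.5], [1.7, -4.9], [2.6, -2.5], [-1.9, -0.9], [-2.7, -1.3], [-1.3, -1.9], [-1.1, -0.3], [-0.4, 0.5], [-1.8, -3.0], [-2.8, -1.7]]
both [-83.95146512  -1.53417442] [ 1.1 -1.4 -1.7 -1.4]
top [-86.96366161   0.13744815] [0. 0.]
[-90, 0, 57] [[491.415784   -83.35280942  57.        ]]
[0, 0, 57] [[ 579.52309615 -101.71313473   57.        ]]
[60, 0, 195] [[ 638.26130425 -113.95335161  195.        ]]
[78.6, 0, 321.6] [[ 656.47014876 -117.74781884  321.6       ]]
```

```bash
cat >> h.py <<'E'
def pose():
    p=np.load("pose.npy").copy();p[2]=-0.2054;return p
def Rt(theta,side=1): # side 1: tool y=+machine y, tilt theta forward ; side 2: tool y along machine x, down
    mx=np.array([np.cos(-.2054),np.sin(-.2054),0]);z=np.array([0,0,1.]);my=np.cross(z,mx)
    y=my; zt=np.sin(theta)*mx-np.cos(theta)*z
    A=np.c_[np.cross(y,zt),y,zt]
    if side==2: A=A@R.from_euler("z",90,degrees=True).as_matrix()
    if side==-2: A=A@R.from_euler("z",-90,degrees=True).as_matrix()
    return A
def cmd(P,A,s):
    """row numbers for target TCP P (world), rotation A, from state s"""
    C=R.from_euler("xyz",s["tool_rot"]).as_matrix()
    d=C.T@(np.array(P)-s["eef_pos"]); w=R.from_matrix(C.T@A).as_rotvec()
    print("row",np.round(d/300,3),np.round(w/(np.pi/2),3),"mm",round(np.linalg.norm(d)),"deg",round(np.degrees(np.linalg.norm(w)),1))
def tip(mx,my,z,th,off=14): # TCP such that the tip centre is at machine point
    A=Rt(th);return M(pose(),[[mx,my,z]])[0]-off*A[:,2],A
E
python3 - <<'E'
from cell import *
from h import *
s=read_state()
cmd([370,330,245],Rt(0),s)
cmd([440,-65,200],Rt(0),s)
P,A=tip(-140,0,55,np.radians(30));print(P)
P,A=tip(-35,0,55,np.radians(40));print(P)
E
```

```text
row [-0.89  -0.773  0.   ] [-0.001 -0.    -0.044] mm 354 deg 3.9
row [-1.471 -1.977  0.151] [-0.001 -0.    -0.044] mm 741 deg 3.9
[435.61311269 -71.73119584  67.12435565]
[536.44895206 -92.73914749  65.7246222 ]
```

>>> {"name": "move_arm", "arguments": {"rows": "-0.11 -0.09 0 0 0 -0.044 1;-0.22 -0.18 0 0 0 -0.044 1;-0.33 -0.28 0 0 0 -0.044 1;-0.44 -0.38 0 0 0 -0.044 1;-0.55 -0.48 0 0 0 -0.044 1;-0.66 -0.58 0 0 0 -0.044 1;-0.77 -0.68 0 0 0 -0.044 1;-0.87 -0.77 0 0 0 -0.044 1;-0.89 -0.87 0 0 0 -0.044 1;-0.92 -0.99 0 0 0 -0.044 1"}}

```text
clock: 1.03
eef_pos: [363.1, 262.9, 245.3]
tool_rot: [3.141, 0.002, 2.934]
force: [0.3, -0.1, -0.2]
width: 0.1
gripper_force: 0.0
```

```bash
python3 - <<'E'
from cell import *
from h import *
s=read_state();print(s["qpos"],s["eef_pos"],s["width"])
cmd([440,-65,200],Rt(0),s)
E
```

```text
[-0.71955339  0.3438725   0.03915005  2.05568311 -0.01808972  0.74098204
  0.69398637] [363.11322893 262.85254166 245.30527278] 0.07723601669036324
row [-0.476 -1.017  0.151] [ 0.     0.001 -0.001] mm 340 deg 0.2
```

>>> {"name": "move_arm", "arguments": {"rows": "-0.05 -0.1 0 0 0 0.08 1;-0.1 -0.2 0 0 0 0.16 1;-0.14 -0.3 0 0 0 0.24 0.5;-0.19 -0.4 0 0 0 0.32 0;-0.24 -0.5 0 0 0 0.4 -1;-0.28 -0.6 0 0 0 0.48 -1;-0.33 -0.7 0.02 0 0 0.56 -1;-0.38 -0.8 0.04 0 0 0.64 -1;-0.42 -0.9 0.07 0 0 0.72 -1;-0.42 -0.96 0.1 0 0 0.8 -1;-0.42 -0.98 0.15 0 0 0.88 -1;-0.42 -1 0.15 0 0 0.96 -1"}}

```text
clock: 2.03
eef_pos: [422.0, -55.4, 198.6]
tool_rot: [-3.138, 0.001, 1.428]
force: [-0.2, 0.5, 0.1]
width: 85.2
gripper_force: 0.0
```

```bash
python3 - <<'E'
from cell import *
from h import *
import cv2
s=read_state();print(s["qpos"],s["eef_pos"],s["width"])
cmd([420,-65,200],Rt(0,2),s)
w=get_image("wrist");print(w["T_tool_cam"],w["vfov"])
d=get_image("scene");u=proj([s["eef_pos"]],d)[0];print(u)
x,y=(u-[90,110]).astype(int);x=max(x,0);y=max(y,0)
a=d["img"][y:y+200,x:x+260,::-1];b=cv2.resize(a,None,fx=2.9,fy=2.9,interpolation=cv2.INTER_CUBIC);cv2.imwrite("pics/s1.png",b);print(x,y,b.shape)
E
```

```text
[-0.27302891  0.42824349  0.46355837  2.17008865 -0.32733454  0.61265533
  0.28264569] [422.04527689 -55.38065159 198.63660222] 85.20283204616408
row [-0.033 -0.002 -0.005] [-0.002  0.001  0.04 ] mm 10 deg 3.6
[[ 3.42750681e-04  9.51132244e-01  3.08783641e-01  7.93186189e+01]
 [ 9.99999890e-01 -2.26731377e-04 -4.11612218e-04 -2.07698614e-01]
 [-3.21486713e-04  3.08783748e-01 -9.51132217e-01 -1.28604302e+02]
 [ 0.00000000e+00  0.00000000e+00  0.00000000e+00  1.00000000e+00]] 71.69921711791554
[231.92100457 226.89994482]
141 116 (580, 754, 3)
```

View pics/s1.png

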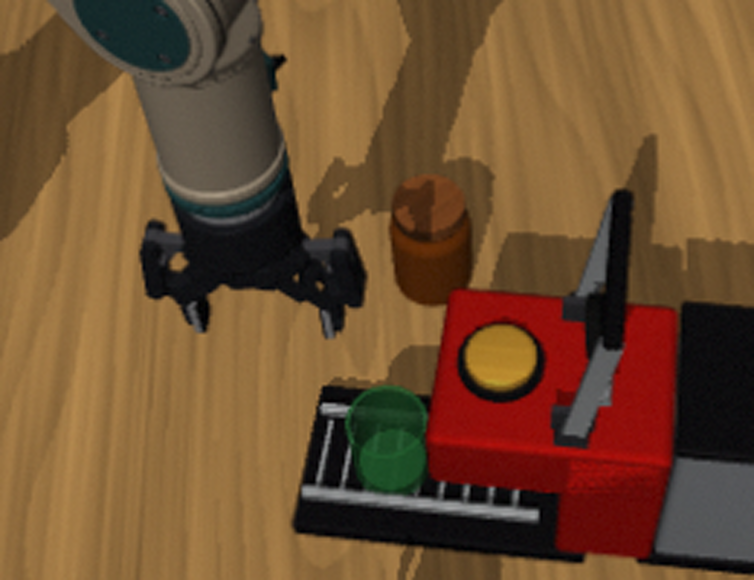

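The picture shows the open gripper's knuckles bulging to about ±74 mm. Pushing vertically would therefore foul the head, so the push needs a forward tilt. I'll fit the arm's kinematics to see which tilts are reachable.

```bash
cat > kin.py <<'E'
from h import *
D=[([-1.36278283,0.62934218,0.03845278,1.51838741,-0.02700801,0.99629909,-0.0200263],[175.57,625.2,244.4],[-3.1397,0,2.8677]),
([-0.71955339,0.3438725,0.03915005,2.05568311,-0.01808972,0.74098204,0.69398637],[363.11,262.85,245.3],[3.141,.002,2.934]),
([-0.27302891,0.42824349,0.46355837,2.17008865,-0.32733454,0.61265533,0.28264569],[422.05,-55.38,198.64],[-3.138,.001,1.428])]
import itertools
def fk(q,L,s):
    A=np.eye(3);P=np.array([0,0,L[0]]);ax="zyzyzyz"
    off=[(0,0,0),(0,0,L[1]),(L[4],0,0),(L[5],0,L[2]),(0,0,0),(0,0,0),(L[6],0,L[3])]
    # translate before joint i
    seq=[(0,None),(1,None),(2,(L[4],0,L[1])),(3,(L[5],0,L[2]))]
    for i in range(7):
        A=A@R.from_euler(ax[i],s[i]*q[i]).as_matrix()
        if i==2:P=P+A@[L[4],0,L[1]]
        if i==4:P=P+A@[L[5],0,L[2]]
        if i==6:P=P+A@[0,0,L[3]]
        if i==5:P=P+A@[L[6],0,0]
    return P,A
def res(L,s,D=None):
    o=[]
    for q,p,r in (D or globals()["D"]):
        P,A=fk(q,L,s);B=R.from_euler("xyz",r).as_matrix()
        o+=list(P-p)
    return np.array(o+list(np.array(L[4:7])*.01))
E
cat > fit.py <<'E'
from kin import *
best=[]
for z in itertools.product([1,-1],repeat=3):
  for y in [1,-1]:
    s=[-1,y,z[0],y,z[1],y,z[2]]
    f=least_squares(res,[300,400,400,250,0,0,0],args=(s,))
    best.append((f.cost,s,np.round(f.x)))
best.sort(key=lambda b:b[0])
for b in best[:4]:
    print(b)
    for q,p,r in D:
        A=fk(q,b[2],b[1])[1];B=R.from_euler("xyz",r).as_matrix();print(np.round(R.from_matrix(A.T@B).as_rotvec(),2))
E
python3 fit.py
```

```text
(np.float64(349.73437973924376), [-1, -1, -1, -1, 1, -1, 1], array([ -217.,  -317.,   290.,  -914.,  -678.,   427., -1489.]))
[ 0.04 -0.03  1.64]
[ 0.02 -0.02  0.21]
[ 0.3  -0.29  1.53]
(np.float64(349.73437973924376), [-1, -1, -1, -1, 1, -1, -1], array([ -217.,  -317.,   290.,  -914.,  -678.,   427., -1489.]))
[ 0.04 -0.03  1.6 ]
[ 0.03 -0.01  1.6 ]
[ 0.4  -0.21  2.09]
(np.float64(583.9097058738643), [-1, 1, -1, 1, 1, 1, 1], array([ 180.,  545.,  252.,  303., -151.,   27., -253.]))
[-0.04  0.04  1.64]
[-0.02  0.02  0.21]
[-0.29  0.29  1.53]
(np.float64(583.9097058738643), [-1, 1, -1, 1, 1, 1, -1], array([ 180.,  545.,  252.,  303., -151.,   27., -253.]))
[-0.04  0.04  1.6 ]
[-0.03  0.    1.6 ]
[-0.39  0.22  2.08]
```

```bash
cat > fit.py <<'E'
from kin import *
out=[]
for s in itertools.product([1,-1],repeat=7):
    Q=[fk(q,[0]*7,s)[1].T@R.from_euler("xyz",r).as_matrix() for q,p,r in D]
    e=sum(R.from_matrix(Q[0].T@B).magnitude() for B in Q[1:])
    out.append((e,s,Q[0]))
out.sort(key=lambda b:b[0])
for e,s,Q in out[:4]:
    f=least_squares(res,[300,500,400,250,0,0,0],args=(s,))
    print(round(e,3),s,np.round(R.from_matrix(Q).as_rotvec(),2),round(f.cost,1),np.round(f.x))
E
python3 fit.py
```

```text
0.001 (-1, 1, -1, 1, -1, 1, -1) [-0.    0.    1.57] 731.4 [-1873.   423.   423. -2096.    34.    83.   -57.]
0.01 (-1, -1, -1, -1, -1, -1, -1) [0.   0.   1.57] 1367.1 [-1.3478e+04 -8.8300e+02  2.4800e+02 -1.4902e+04 -5.4800e+02 -2.0000e+00
 -8.1000e+02]
0.634 (-1, -1, -1, -1, 1, -1, -1) [ 0.04 -0.03  1.6 ] 349.7 [ -217.  -317.   290.  -914.  -678.   427. -1489.]
0.638 (-1, 1, -1, 1, 1, 1, -1) [-0.04  0.04  1.6 ] 583.9 [ 180.  545.  252.  303. -151.   27. -253.]
```

```bash
python3 - <<'E'
from cell import *
from h import *
s=read_state()
for th in(15,30):
    P,A=tip(-150,0,130,np.radians(th));cmd(P,A,s)
E
```

```text
row [-0.047  0.028  0.188] [-0.126 -0.134 -0.95 ] mm 59 deg 87.1
row [-0.046  0.016  0.192] [-0.251 -0.268 -0.932] mm 60 deg 90.2
```

>>> {"name": "move_arm", "arguments": {"rows": "-0.04 0 0 0 0 -0.08 -0.5;-0.04 0 0 0 0 -0.16 0;-0.04 0 0 0 0 -0.24 1;-0.04 0 0 0 0 -0.32 1;-0.04 0 0 0 0 -0.4 1;-0.04 0.01 0 0 0 -0.48 1;-0.04 0.01 0 0 0 -0.56 1;-0.04 0.01 0.04 0 0 -0.64 1;-0.04 0.01 0.08 -0.03 -0.03 -0.72 1;-0.04 0.02 0.1 -0.06 -0.07 -0.8 1;-0.045 0.02 0.12 -0.1 -0.11 -0.88 1;-0.047 0.028 0.14 -0.126 -0.134 -0.95 1"}}

```text
clock: 3.13
eef_pos: [423.2, -70.4, 162.6]
tool_rot: [-3.138, 0.168, 2.779]
force: [-0.6, -0.9, 0.5]
width: 0.1
gripper_force: 0.0
```

```bash
cat > st.py <<'E'
from cell import *
from h import *
import json
s=read_state();print(np.round(s["qpos"],3),s["eef_pos"],s["tool_rot"],s["force"])
open("data.jsonl","a").write(json.dumps([list(map(float,s[k])) for k in("qpos","eef_pos","tool_rot")])+"\n")
E
cat > st2.py <<'E'
from st import *
P,A=tip(-150,0,130,np.radians(30));cmd(P,A,s)
E
python3 st2.py
```

```text
[ 0.102  0.419 -0.06   2.33   0.331  0.247  0.941] [423.176849   -70.44765565 162.57251581] [-3.1378954   0.16802932  2.77863616] [-0.60151479 -0.94504085  0.51066032]
row [0.004 0.006 0.068] [-0.037 -0.226 -0.094] mm 21 deg 22.3
```

```bash
cat > kin.py <<'E'
from h import *
import json
D=[([-1.36278283,0.62934218,0.03845278,1.51838741,-0.02700801,0.99629909,-0.0200263],[175.57,625.2,244.4],[-3.1397,0,2.8677]),
([-0.71955339,0.3438725,0.03915005,2.05568311,-0.01808972,0.74098204,0.69398637],[363.11,262.85,245.3],[3.141,.002,2.934]),
([-0.27302891,0.42824349,0.46355837,2.17008865,-0.32733454,0.61265533,0.28264569],[422.05,-55.38,198.64],[-3.138,.001,1.428])]
D+=[json.loads(l) for l in open("data.jsonl")]
s=[-1,1]*3+[-1]
P0=np.array([0,0,285, 0,420.8, 0,314.3, 0,290, 0,0])  # base xyz|(y,z) after q3|(y,z) after q5|(x,z) tool.. 
W=np.array([.02,.02,.003, .03,.003, .03,.003, .03,.003,.03,.03])
def fk(q,L):
    A=np.eye(3);P=np.array(L[:3])
    for i,a in enumerate("zyzyzyz"):
        A=A@R.from_euler(a,s[i]*q[i]).as_matrix()
        if i==2:P=P+A@[L[9],L[3],L[4]]
        if i==4:P=P+A@[L[10],L[5],L[6]]
        if i==6:P=P+A@[0,0,L[8]]
        if i==5:P=P+A@[0,L[7],0]
    return P,A@R.from_euler("z",np.pi/2).as_matrix()
def fit():
    g=lambda L:np.r_[np.concatenate([fk(q,L)[0]-p for q,p,r in D]),W*(L-P0)]
    f=least_squares(g,P0);return f
if __name__=="__main__":
    f=fit();print(np.round(f.x,1),np.round(f.fun,1));np.save("L.npy",f.x)
E
python3 kin.py
```

```text
[ 3.600e+00 -5.500e+00  3.170e+02 -2.000e+01  5.619e+02 -1.300e+00
  3.896e+02 -1.300e+00  3.103e+02 -2.000e-01  5.600e+00] [-0.7  0.   0.   1.  -0.5 -0.2 -0.3  0.4  0.3  0.   0.  -0.2  0.1 -0.1
  0.1 -0.6  0.4 -0.   0.2 -0.   0.1 -0.   0.2]
```

```bash
cat > ik.py <<'E'
from kin import *
L=np.load("L.npy")
lo=np.array([-3.06,-.37,-1.25,.18,-1.1,.23,-2.94])+.03;hi=np.array([3.06,2.12,1.32,2.47,4.24,1.98,2.94])-.03
mx=np.array([np.cos(-.2054),np.sin(-.2054),0]);ez=np.array([0,0,1.]);my=np.cross(ez,mx)
def solve(P,zt,q0,A=None):
    def g(q):
        p,B=fk(q,L);return np.r_[(p-P)/5,(B[:,2]-zt)*40 if A is None else (B-A).ravel()*40,(q-q0)*.002]
    f=least_squares(g,np.clip(q0,lo,hi),bounds=(lo-1e-6,hi+1e-6));return f.x,np.linalg.norm(g(f.x)[:-7])
E
cat > scan.py <<'E'
from ik import *
rng=np.random.default_rng(0)
for mxp in(-44,-130):
  for th in(20,30,40,55):
    for ph in(-30,0,30):
      t,p=np.radians([th,ph]);zt=np.sin(t)*np.cos(p)*mx+np.sin(p)*my-np.cos(t)*np.cos(p)*ez
      P=M(pose(),[[mxp,0,48]])[0]-14*zt
      sol=[]
      for k in range(14):
        q,e=solve(P,zt,rng.uniform(lo,hi))
        if e<.3:sol.append(q)
      sol.sort(key=lambda q:q[4])
      print(mxp,th,ph,len(sol),*(np.round(sol[i],2) for i in {0,len(sol)//2,len(sol)-1} if sol))
E
timeout 500 python3 scan.py
```

```text
-44 20 -30 12 [-0.56  0.91  0.48  2.14  1.19  0.26  2.49] [ 0.46  1.18 -1.17  2.15  1.62  1.63  0.62] [-0.14  0.83 -0.15  2.15  1.46  0.74  1.66]
-44 20 0 9 [ 0.83  1.08 -1.22  2.28  1.79  1.02 -1.36] [-0.3   0.84  0.64  2.27  4.21  0.47 -0.69] [ 0.32  0.74 -0.32  2.29  2.27  0.32  0.36]
-44 20 30 4 [ 1.1   1.08 -1.03  2.19  1.56  0.26  2.17] [ 1.18  1.21 -1.22  2.19  1.56  0.47 -0.42] [ 1.18  1.21 -1.22  2.19  1.56  0.47  1.82]
-44 30 -30 13 [ 0.16  0.96 -0.66  2.25  1.73  1.23 -0.8 ] [-0.88  1.21  1.02  2.25  4.09  0.26  2.05] [-0.03  0.89 -0.38  2.26  1.73  1.    1.26]
-44 30 0 11 [ 0.8   1.1  -1.15  2.42  2.12  1.11  0.16] [-0.58  1.25  1.21  2.41  4.1   1.17 -0.84] [ 0.1   0.78  0.    2.42  3.04  0.58 -0.43]
-44 30 30 9 [ 1.22  1.27 -1.22  2.3   2.11  0.48  0.2 ] [ 0.64  0.87 -0.2   2.29  4.21  0.59 -1.13] [ 1.22  1.27 -1.22  2.3   2.11  0.48 -0.84]
-44 40 -30 12 [ 0.14  1.05 -0.69  2.34  1.87  1.44 -2.11] [-0.98  1.39  1.13  2.34  3.75  0.46  1.48] [-0.23  0.94 -0.15  2.34  1.94  1.   -0.28]
-44 40 0 0
-44 40 30 5 [ 0.92  1.02 -0.56  2.39  3.7   0.61 -1.67] [ 0.89  1.01 -0.52  2.39  3.75  0.63 -1.69] [0.18 1.04 0.53 2.38 4.21 1.34 1.22]
-44 55 -30 10 [ 0.05  1.19 -0.63  2.42  2.    1.74 -0.78] [-1.06  1.58  1.09  2.42  3.24  0.6   2.45] [-0.49  1.11  0.13  2.42  2.13  1.11  0.83]
-44 55 0 0
-44 55 30 0
-130 20 -30 13 [ 0.3   1.04 -0.99  2.35  1.55  1.43  1.2 ] [-0.65  0.9   0.47  2.35  1.74  0.26 -1.34] [-0.09  0.83 -0.36  2.35  1.57  0.88 -0.89]
-130 20 0 0
-130 20 30 8 [ 1.25  1.2  -1.22  2.4   1.88  0.48 -0.38] [ 0.81  0.85 -0.39  2.39  4.21  0.36  2.6 ] [ 0.81  0.85 -0.39  2.39  4.21  0.36 -0.42]
-130 30 -30 3 [-1.07  1.44  1.28  2.44  4.21  0.62  2.3 ] [-1.07  1.44  1.28  2.44  4.21  0.62  0.11] [-1.07  1.44  1.28  2.44  4.21  0.62  1.56]
-130 30 0 0
-130 30 30 0
-130 40 -30 0
-130 40 0 0
-130 40 30 0
-130 55 -30 0
-130 55 0 0
-130 55 30 0
```

```bash
cat >> ik.py <<'E'
def ori(th,ph):
    t,p=np.radians([th,ph]);zt=np.sin(t)*np.cos(p)*mx+np.sin(p)*my-np.cos(t)*np.cos(p)*ez
    y=np.cross(mx,zt);y/=np.linalg.norm(y);return np.c_[np.cross(y,zt),y,zt]
def tgt(x,y,z,th,ph,off=14):
    A=ori(th,ph);return M(pose(),[[x,y,z]])[0]-off*A[:,2],A
E
cat > plan.py <<'E'
from ik import *
q=np.array(D[-1][0])
for w in[(-150,0,150,10,0),(-150,0,150,10,-15),(-145,0,120,15,-30),(-138,0,40,15,-30),(-138,0,40,20,-30),(-120,0,40,24,-30),(-90,0,40,30,-30),(-60,0,40,36,-30),(-41,0,40,38,-30),(-41,0,40,38,-25),(-41,0,40,34,-25)]:
    P,A=tgt(*w);q,e=solve(P,None,q,A);print(w,round(e,2),np.round(q,2))
E
python3 plan.py
```

```text
(-150, 0, 150, 10, 0) 0.0 [ 0.24  0.42 -0.22  2.32  0.47  0.26  0.97]
(-150, 0, 150, 10, -15) 0.0 [-0.19  0.46  0.08  2.3   0.75  0.4   0.57]
(-145, 0, 120, 15, -30) 0.0 [-0.54  0.66  0.31  2.31  1.03  0.46  0.14]
(-138, 0, 40, 15, -30) 0.0 [-0.57  0.87  0.37  2.31  1.4   0.3  -0.29]
(-138, 0, 40, 20, -30) 0.0 [-0.52  0.87  0.25  2.37  1.71  0.43 -0.63]
(-120, 0, 40, 24, -30) 0.0 [-0.5   0.88  0.22  2.37  1.82  0.51 -0.73]
(-90, 0, 40, 30, -30) 0.0 [-0.47  0.91  0.19  2.36  1.93  0.61 -0.83]
(-60, 0, 40, 36, -30) 0.0 [-0.46  0.95  0.18  2.35  2.02  0.7  -0.89]
(-41, 0, 40, 38, -30) 0.0 [-0.45  0.96  0.19  2.32  2.04  0.72 -0.88]
(-41, 0, 40, 38, -25) 0.0 [-0.35  0.93  0.11  2.37  2.2   0.77 -1.01]
(-41, 0, 40, 34, -25) 0.0 [-0.35  0.9   0.14  2.33  2.14  0.66 -0.93]
```

```bash
cat > go.py <<'E'
import sys
from st import *
from ik import tgt
for a in sys.argv[1:]: 
    w=[float(v) for v in a.split(",")];P,A=tgt(*w);cmd(P,A,s)
# tip in machine frame
p=pose();C=R.from_euler("xyz",s["tool_rot"]).as_matrix();t=s["eef_pos"]+14*C[:,2]-[p[0],p[1],0]
c,n=np.cos(p[2]),np.sin(p[2]);print("tip(machine)",np.round([c*t[0]+n*t[1],-n*t[0]+c*t[1],t[2]],1),"axis",np.round([c*C[0,2]+n*C[1,2],-n*C[0,2]+c*C[1,2],C[2,2]],2))
E
python3 go.py -150,0,150,10,-15 -145,0,120,15,-30
```

```text
[ 0.102  0.419 -0.06   2.33   0.331  0.247  0.941] [423.176849   -70.44765565 162.57251581] [-3.1378954   0.16802932  2.77863616] [-0.60151479 -0.94504085  0.51066032]
row [-0.021  0.02   0.001] [ 0.147 -0.014 -0.127] mm 9 deg 17.5
row [-0.015  0.034  0.107] [ 0.314 -0.063 -0.163] mm 34 deg 32.4
tip(machine) [-157.1   -1.7  148.8] axis [ 0.16 -0.03 -0.99]
```

>>> {"name": "move_arm", "arguments": {"rows": "-0.01 0.01 0 0.05 0 -0.04 1;-0.02 0.02 0 0.1 -0.01 -0.08 1;-0.02 0.02 0 0.147 -0.014 -0.127 1;-0.02 0.02 0.03 0.2 -0.03 -0.14 1;-0.02 0.03 0.06 0.25 -0.04 -0.15 1;-0.015 0.034 0.107 0.314 -0.063 -0.163 1;-0.015 0.034 0.107 0.314 -0.063 -0.163 1;-0.015 0.034 0.107 0.314 -0.063 -0.163 1"}}

```text
clock: 3.8
eef_pos: [436.9, -62.9, 129.0]
tool_rot: [-2.588, 0.185, 3.056]
force: [0.1, -0.2, 0.0]
width: 0.1
gripper_force: 0.0
```

```bash
python3 go.py -138,0,80,15,-30 -138,0,42,20,-30
```

```text
[-0.724  0.724  0.557  2.298  0.746  0.329  0.43 ] [436.87677756 -62.93156224 129.04465262] [-2.58776719  0.18516079  3.05648328] [ 0.07950239 -0.23711886  0.03220922]
row [0.003 0.059 0.112] [-0.002 -0.004  0.004] mm 38 deg 0.5
row [0.03  0.125 0.218] [ 0.006 -0.051  0.002] mm 76 deg 4.6
tip(machine) [-144.5    1.8  117.3] axis [ 0.22 -0.5  -0.84]
```

>>> {"name": "move_arm", "arguments": {"rows": "0 0.03 0.056 0 0 0 1;0 0.06 0.11 0 0 0 1;0.01 0.08 0.15 0 -0.02 0 1;0.02 0.11 0.19 0 -0.04 0 1;0.03 0.125 0.218 0.006 -0.051 0 1;0.03 0.125 0.218 0.006 -0.051 0 1;0.03 0.125 0.218 0.006 -0.051 0 1"}}

```text
clock: 4.38
eef_pos: [443.6, -72.0, 62.0]
tool_rot: [-2.572, 0.258, 3.08]
force: [0.2, -0.7, 0.0]
width: -0.1
gripper_force: 0.0
```

```bash
python3 go.py -120,0,42,24,-30 -90,0,42,30,-30 -60,0,42,35,-30; python3 - <<'E'
from cell import *
from h import *
import cv2
d=get_image("scene");a=d["img"][150:320,200:425,::-1];cv2.imwrite("pics/s2.png",cv2.resize(a,None,fx=3.5,fy=3.5,interpolation=cv2.INTER_CUBIC))
E
```

```text
[-0.665  0.892  0.466  2.36   1.683  0.263 -0.611] [443.58647835 -72.01747455  62.01846743] [-2.57234134  0.25840931  3.08032088] [ 0.18057029 -0.70619774  0.02686775]
row [-0.04   0.032  0.029] [ 0.006 -0.042 -0.012] mm 18 deg 3.9
row [-0.132  0.035  0.058] [ 0.02  -0.098 -0.018] mm 44 deg 9.1
row [-0.224  0.037  0.088] [ 0.035 -0.144 -0.026] mm 73 deg 13.5
tip(machine) [-135.1   -5.7   50.6] axis [ 0.29 -0.5  -0.81]
```

View pics/s2.png

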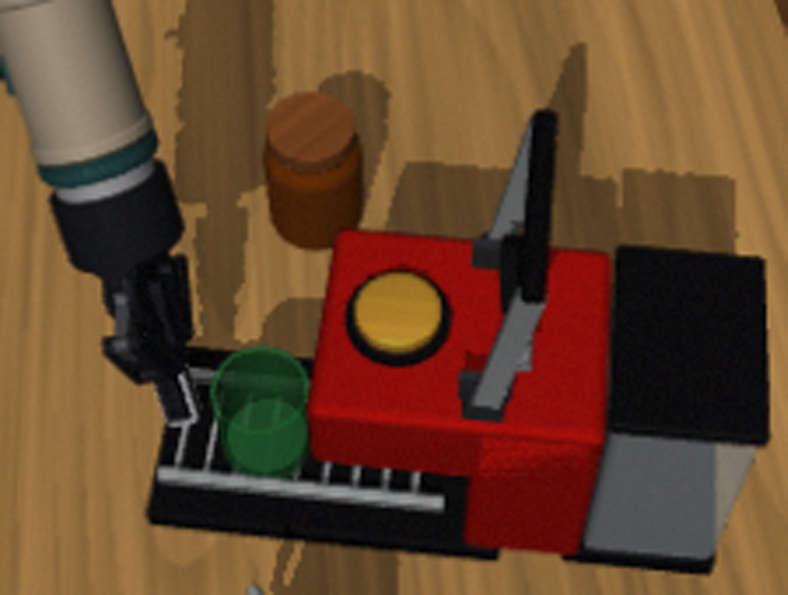

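The closed fingers stand in the lane at about (178,420), just in front of the cup (foot at 262,440), and nothing is touching. I start the push.

>>> {"name": "move_arm", "arguments": {"rows": "-0.01 0.02 0.015 0 -0.02 0 1;-0.025 0.032 0.025 0.006 -0.03 -0.01 1;-0.04 0.032 0.029 0.006 -0.042 -0.012 1;-0.055 0.032 0.034 0.008 -0.052 -0.012 1;-0.07 0.033 0.039 0.01 -0.062 -0.014 1;-0.085 0.033 0.043 0.012 -0.07 -0.015 1;-0.1 0.034 0.048 0.015 -0.08 -0.016 1;-0.116 0.034 0.053 0.018 -0.09 -0.017 1;-0.132 0.035 0.058 0.02 -0.098 -0.018 1;-0.132 0.035 0.058 0.02 -0.098 -0.018 1"}}

```text
clock: 5.27
eef_pos: [486.6, -74.7, 51.0]
tool_rot: [-2.499, 0.366, -3.081]
force: [0.5, -0.2, -1.3]
width: 0.1
gripper_force: 0.0
```

```bash
python3 go.py -90,0,42,32,-30 -60,0,42,36,-30 -50,0,42,38,-30 -41,0,42,38,-30
```

```text
[-0.592  0.943  0.318  2.358  1.967  0.51  -0.903] [486.61877219 -74.65273159  51.0063433 ] [-2.49871858  0.36598022 -3.08146596] [ 0.50948223 -0.17344181 -1.34006561]
row [-0.001 -0.004 -0.002] [ 0.003 -0.018  0.001] mm 1 deg 1.6
row [-0.089 -0.003  0.041] [ 0.015 -0.054 -0.006] mm 29 deg 5.1
row [-0.117 -0.003  0.056] [ 0.022 -0.072 -0.01 ] mm 39 deg 6.9
row [-0.144 -0.003  0.069] [ 0.022 -0.072 -0.01 ] mm 48 deg 6.9
tip(machine) [-90.4   0.5  40.5] axis [ 0.43 -0.5  -0.75]
```

>>> {"name": "move_arm", "arguments": {"rows": "-0.015 -0.003 0.007 0.003 -0.018 0 1;-0.03 -0.003 0.014 0.006 -0.025 -0.002 1;-0.045 -0.003 0.021 0.008 -0.033 -0.003 1;-0.06 -0.003 0.028 0.01 -0.04 -0.004 1;-0.075 -0.003 0.035 0.013 -0.048 -0.005 1;-0.089 -0.003 0.041 0.015 -0.054 -0.006 1;-0.1 -0.003 0.047 0.018 -0.062 -0.008 1;-0.11 -0.003 0.052 0.02 -0.068 -0.009 1;-0.11 -0.003 0.052 0.02 -0.068 -0.009 1"}}

```text
clock: 6.02
eef_pos: [521.8, -82.5, 51.5]
tool_rot: [-2.435, 0.44, -2.997]
force: [-0.4, -0.0, -0.4]
width: -0.1
gripper_force: 0.4
```

```bash
python3 go.py -50,0,42,38,-30 -44,0,42,38,-30 -41,0,42,38,-30 ; python3 - <<'E'
from cell import *
from h import *
import cv2
d=get_image("scene");a=d["img"][190:310,230:380,::-1]
E=None
cv2.imwrite("pics/s3.png",cv2.resize(a,None,fx=4.9,fy=4.9,interpolation=cv2.INTER_CUBIC))
p=pose()
for x in(-20,-12,-4,0):
    print(x,[np.round((proj(M(p,[[x+dx,dy,20]]),d)[0]-[230,190])*4.9) .tolist() for dx,dy in((0,0),(-31,0),(0,-31),(31,0))])
E
```

```text
[-0.564  0.986  0.29   2.343  2.069  0.642 -0.989] [521.79646013 -82.50075655  51.45929329] [-2.43453425  0.4400819  -2.99735158] [-0.43860347 -0.01447988 -0.43630007]
row [-0.009 -0.     0.005] [ 0.002 -0.005 -0.001] mm 3 deg 0.5
row [-0.026 -0.     0.016] [ 0.002 -0.005 -0.001] mm 9 deg 0.5
row [-0.034 -0.     0.021] [ 0.002 -0.005 -0.001] mm 12 deg 0.5
tip(machine) [-53.1   0.   41.8] axis [ 0.53 -0.5  -0.69]
-20 [[352.0, 429.0], [289.0, 423.0], [345.0, 488.0], [416.0, 435.0]]
-12 [[369.0, 431.0], [305.0, 425.0], [361.0, 490.0], [433.0, 437.0]]
-4 [[385.0, 432.0], [321.0, 426.0], [378.0, 491.0], [449.0, 438.0]]
0 [[394.0, 433.0], [330.0, 427.0], [387.0, 492.0], [458.0, 439.0]]
```

View pics/s3.png

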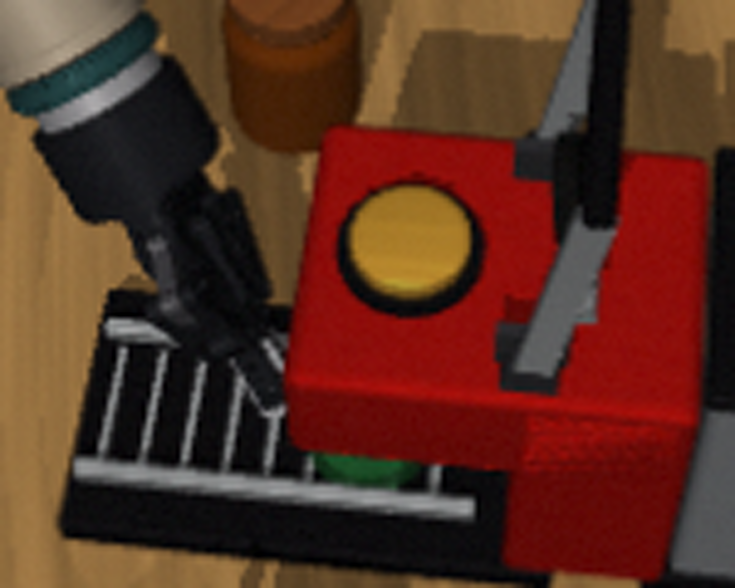

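The gripper is clear of the head. The cup's foot shows below the head with its near edge at about (365,488), which puts the cup centre at x of about -12. I push 12 mm more.

>>> {"name": "move_arm", "arguments": {"rows": "-0.01 0 0.006 0 0 0 1;-0.02 0 0.012 0 0 0 1;-0.03 0 0.018 0 0 0 1;-0.036 0 0.022 0 0 0 1;-0.036 0 0.022 0 0 0 1;-0.036 0 0.022 0 0 0 1"}}

```text
clock: 6.57
eef_pos: [534.3, -85.2, 52.0]
tool_rot: [-2.435, 0.441, -2.998]
force: [0.2, 0.5, -0.2]
width: 0.1
gripper_force: 0.0
```

```bash
python3 go.py -41,0,42,38,-30 -75,0,45,34,-30 -135,0,45,22,-30; python3 - <<'E'
from cell import *
from h import *
import cv2
d=get_image("scene");a=d["img"][250:310,260:360,::-1]
cv2.imwrite("pics/s4.png",cv2.resize(a,None,fx=6,fy=6,interpolation=cv2.INTER_CUBIC))
p=pose()
print([np.round((proj(M(p,[q]),d)[0]-[260,250])*6).tolist() for q in([0,-31,20],[-155,-65,20],[40,-34,32],[-40,-65,122],[-31,0,20],[31,0,20])])
E
```

```text
[-0.559  0.985  0.308  2.314  2.059  0.618 -0.956] [534.34249526 -85.17294106  51.98886711] [-2.43479407  0.44085224 -2.99820776] [ 0.24871285  0.45870832 -0.19396852]
row [ 0.003  0.001 -0.001] [ 0.002 -0.005 -0.002] mm 1 deg 0.5
row [ 0.092 -0.006 -0.067] [-0.011  0.031  0.006] mm 34 deg 3.0
row [ 0.254 -0.008 -0.171] [-0.041  0.143  0.019] mm 92 deg 13.5
tip(machine) [-40.2  -0.   42.4] axis [ 0.53 -0.5  -0.69]
[[293.0, 243.0], [-118.0, 285.0], [396.0, 247.0], [166.0, 199.0], [224.0, 163.0], [380.0, 178.0]]
```

View pics/s4.png

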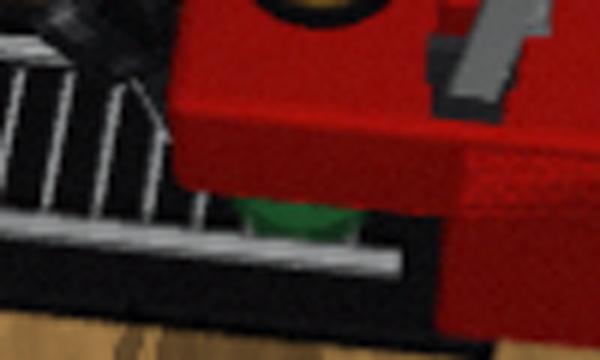

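The cup's foot centre shows at about u=301, and the guide-referenced prediction for x=0 is 298. The cup is therefore within about 2 mm of the spout axis. I back out.

>>> {"name": "move_arm", "arguments": {"rows": "0.03 0 -0.022 0 0.01 0 1;0.06 -0.005 -0.044 -0.005 0.02 0.003 1;0.092 -0.006 -0.067 -0.011 0.031 0.006 1;0.146 -0.007 -0.1 -0.02 0.07 0.01 1;0.2 -0.008 -0.135 -0.03 0.1 0.015 1;0.254 -0.008 -0.171 -0.041 0.143 0.019 1;0.254 -0.008 -0.171 -0.041 0.143 0.019 1"}}

```text
clock: 7.2
eef_pos: [441.7, -65.6, 56.9]
tool_rot: [-2.562, 0.275, 3.113]
force: [-0.0, 0.7, 0.8]
width: 0.0
gripper_force: 0.0
```

```bash
cat > go2.py <<'E'
import sys
from st import *
from ik import solve
# args: machine x,y,z of TCP, side ; tool down. side 1/2/-2, optional tilt deg
q=s["qpos"]
for a in sys.argv[1:]:
    w=[float(v) for v in a.split(",")];P=M(pose(),[w[:3]])[0];A=Rt(np.radians(w[4]) if len(w)>4 else 0,int(w[3]))
    cmd(P,A,s);q,e=solve(P,None,q,A);print("   ",w,np.round(P),"ik",round(e,2),np.round(q,2))
p=pose();t=s["eef_pos"]-[p[0],p[1],0];c,n=np.cos(p[2]),np.sin(p[2]);print("TCP(machine)",np.round([c*t[0]+n*t[1],-n*t[0]+c*t[1],t[2]],1))
E
python3 go2.py -150,0,200,1 -120,0,400,1 78.6,0,400,1 78.6,0,400,2 78.6,0,317,2 0,0,290,2 -62,0,230,2 ; python3 go2.py 78.6,0,400,1 78.6,0,400,-2 -62,0,230,-2
```

```text
[-0.648  0.897  0.395  2.383  1.803  0.339 -0.75 ] [441.67867427 -65.60697646  56.87406372] [-2.56210897  0.27547263  3.11300706] [-0.03618021  0.66170965  0.80243937]
row [-0.101 -0.272 -0.38 ] [-0.35   0.202  0.058] mm 144 deg 36.8
    [-150.0, 0.0, 200.0, 1.0] [433. -71. 200.] ik 0.0 [ 0.67  0.48 -0.8   2.15  0.53  0.71  0.88]
row [-0.377 -0.623 -0.885] [-0.35   0.202  0.058] mm 344 deg 36.8
    [-120.0, 0.0, 400.0, 1.0] [462. -77. 400.] ik 0.0 [ 0.82  0.26 -0.92  1.78  0.22  1.2   1.2 ]
row [-1.005 -0.624 -0.673] [-0.35   0.202  0.058] mm 408 deg 36.8
    [78.6, 0.0, 400.0, 1.0] [ 656. -118.  400.] ik 0.0 [ 0.55  0.61 -0.79  1.27  0.42  1.43  1.16]
row [-1.005 -0.624 -0.673] [-0.117  0.438  1.021] mm 408 deg 100.5
    [78.6, 0.0, 400.0, 2.0] [ 656. -118.  400.] ik 0.0 [ 0.37  0.55 -0.41  1.27  0.21  1.37 -0.24]
row [-0.929 -0.478 -0.45 ] [-0.117  0.438  1.021] mm 341 deg 100.5
    [78.6, 0.0, 317.0, 2.0] [ 656. -118.  317.] ik 0.0 [ 0.37  0.6  -0.4   1.4   0.24  1.19 -0.27]
row [-0.657 -0.43  -0.462] [-0.117  0.438  1.021] mm 273 deg 100.5
    [0.0, 0.0, 290.0, 2.0] [ 580. -102. 
[... 256 characters left out ...]
]
[-0.648  0.897  0.395  2.383  1.803  0.339 -0.75 ] [441.67867427 -65.60697646  56.87406372] [-2.56210897  0.27547263  3.11300706] [-0.03618021  0.66170965  0.80243937]
row [-1.005 -0.624 -0.673] [-0.35   0.202  0.058] mm 408 deg 36.8
    [78.6, 0.0, 400.0, 1.0] [ 656. -118.  400.] ik 0.0 [ 0.25  0.53 -0.21  1.27  0.11  1.35  1.41]
row [-1.005 -0.624 -0.673] [-0.427 -0.114 -0.906] mm 408 deg 90.7
    [78.6, 0.0, 400.0, -2.0] [ 656. -118.  400.] ik 0.0 [ 0.46  0.57 -0.6   1.27  0.32  1.4   2.82]
row [-0.406 -0.325 -0.367] [-0.427 -0.114 -0.906] mm 191 deg 90.7
    [-62.0, 0.0, 230.0, -2.0] [519. -89. 230.] ik 0.0 [ 0.56  0.52 -0.65  1.9   0.41  0.86  2.64]
TCP(machine) [-142.3    7.2   56.9]
```

>>> {"name": "move_arm", "arguments": {"rows": "-0.02 -0.06 -0.09 0 0 0 1;-0.04 -0.12 -0.18 -0.05 0.03 0.01 1;-0.06 -0.18 -0.27 -0.1 0.06 0.02 1;-0.08 -0.24 -0.34 -0.15 0.09 0.03 1;-0.1 -0.28 -0.4 -0.2 0.12 0.035 1;-0.14 -0.34 -0.48 -0.25 0.14 0.04 1;-0.2 -0.4 -0.57 -0.3 0.17 0.05 1;-0.25 -0.46 -0.66 -0.35 0.2 0.058 1;-0.3 -0.52 -0.75 -0.35 0.2 0.058 1;-0.34 -0.58 -0.83 -0.35 0.2 0.058 1;-0.377 -0.623 -0.885 -0.35 0.202 0.058 1;-0.377 -0.623 -0.885 -0.35 0.202 0.058 1"}}

```text
clock: 8.2
eef_pos: [453.1, -80.3, 323.4]
tool_rot: [3.141, -0.004, 2.936]
force: [1.9, -1.6, -1.5]
width: -0.0
gripper_force: 0.0
```

```bash
python3 go2.py 78.6,0,400,2
```

```text
[ 0.324  0.273 -0.267  1.904  0.084  0.98   1.384] [453.12222243 -80.33272432 323.35697252] [ 3.14062641 -0.00416286  2.93611429] [ 1.94046061 -1.64529281 -1.4826232 ]
row [-0.688  0.016 -0.258] [-0.002 -0.003  1.   ] mm 221 deg 90.0
    [78.6, 0.0, 400.0, 2.0] [ 656. -118.  400.] ik 0.0 [ 0.08  0.53  0.1   1.26 -0.05  1.35 -0.03]
TCP(machine) [-128.1   -4.8  323.4]
```

>>> {"name": "move_arm", "arguments": {"rows": "0 0 -0.1 0 0 0.08 1;0 0 -0.2 0 0 0.16 0.5;-0.06 0 -0.27 0 0 0.24 0;-0.12 0 -0.27 0 0 0.32 0;-0.2 0 -0.27 0 0 0.4 0;-0.28 0 -0.27 0 0 0.48 0;-0.36 0 -0.27 0 0 0.56 0;-0.44 0 -0.27 0 0 0.64 0;-0.52 0.01 -0.27 0 0 0.72 0;-0.6 0.01 -0.27 0 0 0.8 0;-0.66 0.016 -0.27 0 0 0.9 0;-0.69 0.016 -0.27 0 0 1 0"}}

```text
clock: 9.2
eef_pos: [659.3, -116.3, 402.2]
tool_rot: [-3.139, 0.004, 1.43]
force: [0.4, -0.1, -0.1]
width: 42.7
gripper_force: 0.0
```

```bash
python3 go2.py 78.6,0,385,2; python3 - <<'E'
from cell import *
from h import *
import cv2
print(read_state()["width"])
d=get_image("scene");a=d["img"][120:270,270:420,::-1]
cv2.imwrite("pics/s5.png",cv2.resize(a,None,fx=4,fy=4,interpolation=cv2.INTER_CUBIC))
E
```

```text
[ 0.102  0.556  0.054  1.21  -0.025  1.38   0.012] [ 659.27813699 -116.32097418  402.20918645] [-3.13892726  0.00387258  1.43034636] [ 0.38997308 -0.14661262 -0.12930469]
row [-0.006 -0.008  0.057] [-0.002  0.003  0.041] mm 17 deg 3.7
    [78.6, 0.0, 385.0, 2.0] [ 656. -118.  385.] ik 0.0 [ 0.1   0.54  0.07  1.29 -0.04  1.31 -0.04]
TCP(machine) [ 81.1   2.  402.2]
42.65500996605477
```

View pics/s5.png

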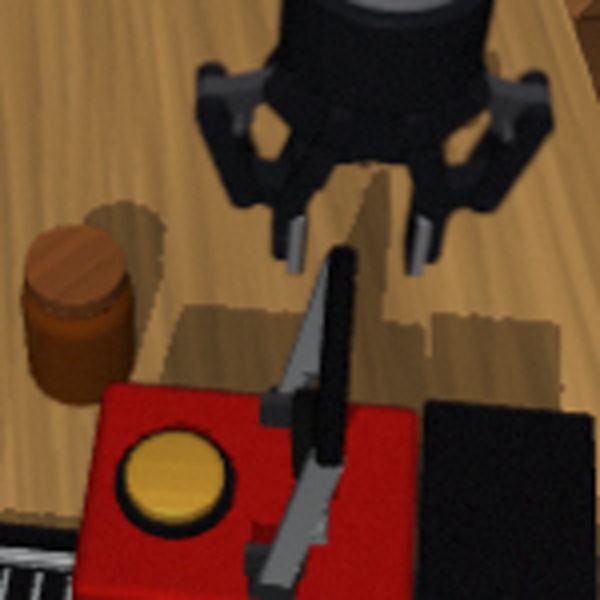

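The fingers (tips at about 295,265 and 418,265) straddle the bar from above (bar top end at 343,255), so they are well centred. I descend and grip.

>>> {"name": "move_arm", "arguments": {"rows": "-0.006 -0.008 0.08 0 0 0.041 0;-0.006 -0.008 0.16 0 0 0.041 0;-0.006 -0.008 0.23 0 0 0.041 0;-0.006 -0.008 0.283 0 0 0.041 0;-0.006 -0.008 0.283 0 0 0.041 0;-0.006 -0.008 0.283 0 0 0.041 0.4;-0.006 -0.008 0.283 0 0 0.041 0.7;-0.006 -0.008 0.283 0 0 0.041 1;-0.006 -0.008 0.283 0 0 0.041 1;-0.006 -0.008 0.283 0 0 0.041 1;-0.006 -0.008 0.283 0 0 0.041 1"}}

```text
clock: 10.17
eef_pos: [655.8, -117.9, 320.6]
tool_rot: [3.14, 0.002, 1.373]
force: [-5.7, 2.0, 4.7]
width: 11.4
gripper_force: 58.7
```

```bash
python3 go2.py 78.6,0,317,2; python3 - <<'E'
from h import *
for a in(1.4,1.2,1,.8,.6,.4,.2,0):
    b=a+np.arctan2(40,122);print(a,np.round([(60-128.4*np.cos(b))-78.6,195+128.4*np.sin(b)-321.6]))
E
```

```text
[ 0.099  0.591  0.064  1.368 -0.036  1.182 -0.032] [ 655.84702729 -117.92065182  320.62687419] [3.13996275e+00 2.06652759e-03 1.37330225e+00] [-5.65245392  2.04751628  4.71348851]
row [0.001 0.002 0.012] [0.001 0.001 0.005] mm 4 deg 0.5
    [78.6, 0.0, 317.0, 2.0] [ 656. -118.  317.] ik 0.0 [ 0.1   0.58  0.07  1.4  -0.04  1.16 -0.04]
TCP(machine) [ 7.800e+01 -3.000e-01  3.206e+02]
1.4 [0. 0.]
1.2 [-26.   2.]
1 [-51.  -2.]
0.8 [-75. -11.]
0.6 [-97. -25.]
0.4 [-115.  -42.]
0.2 [-130.  -63.]
0 [-141.  -87.]
```

>>> {"name": "move_arm", "arguments": {"rows": "0 -0.03 -0.003 0 0 0 1;0 -0.06 -0.007 0 0 0 1;0 -0.087 -0.007 0 0 0 1;0 -0.115 -0.005 0 0 0 1;0 -0.143 0 0 0 0 1;0 -0.17 0.007 0 0 0 1;0 -0.197 0.017 0 0 0 1;0 -0.225 0.027 0 0 0 1;0 -0.25 0.037 0 0 0 1;0 -0.25 0.037 0 0 0 1"}}

```text
clock: 11.0
eef_pos: [586.6, -102.9, 311.9]
tool_rot: [3.127, 0.0, 1.374]
force: [1.0, 0.7, 10.6]
width: 12.0
gripper_force: 61.0
```

```bash
python3 go2.py 78.6,0,317,2; python3 -c "
from cell import *;print(read_state()['width'])"
```

```text
[ 0.086  0.476  0.061  1.603 -0.031  1.049 -0.041] [ 586.56486735 -102.93734464  311.8710872 ] [3.12720194e+00 1.81621047e-04 1.37391238e+00] [ 0.99649441  0.69471271 10.6019217 ]
row [-0.003  0.238 -0.014] [0.009 0.    0.005] mm 72 deg 1.0
    [78.6, 0.0, 317.0, 2.0] [ 656. -118.  317.] ik 0.0 [ 0.1   0.58  0.06  1.4  -0.04  1.16 -0.04]
TCP(machine) [7.100e+00 2.000e-01 3.119e+02]
12.030207719396692
```

>>> {"name": "move_arm", "arguments": {"rows": "0 -0.03 0.018 0 0 0 1;0 -0.06 0.036 0 0 0 1;0 -0.087 0.055 0 0 0 1;0 -0.117 0.082 0 0 0 1;0 -0.147 0.112 0 0 0 1;0 -0.172 0.145 0 0 0 1;0 -0.197 0.18 0 0 0 1;0 -0.215 0.213 0 0 0 1;0 -0.23 0.245 0 0 0 1;0 -0.236 0.268 0 0 0 1;0 -0.236 0.268 0 0 0 1"}}

```text
clock: 11.92
eef_pos: [518.2, -88.3, 231.9]
tool_rot: [3.129, -0.001, 1.375]
force: [-1.9, 5.1, 22.8]
width: 12.0
gripper_force: 65.9
```

```bash
python3 go2.py -62,0,230,2; python3 -c "
from cell import *;print(read_state()['width'])"
```

```text
[ 0.08   0.462  0.051  1.891 -0.033  0.776 -0.048] [518.17040463 -88.30961124 231.91203114] [ 3.12869728e+00 -1.12334990e-03  1.37452341e+00] [-1.93964223  5.0714838  22.76976035]
row [-0.002  0.003  0.006] [ 0.008 -0.001  0.006] mm 2 deg 0.9
    [-62.0, 0.0, 230.0, 2.0] [519. -89. 230.] ik 0.0 [ 0.08  0.46  0.05  1.9  -0.03  0.78 -0.05]
TCP(machine) [-62.8   0.6 231.9]
12.037717561336304
```

>>> {"name": "move_arm", "arguments": {"rows": "0 0 0 0 0 0 0;0 0 0 0 0 0 0;0 0 0 0 0 0 0;0 0 0 0 0 0 0;0 0 -0.05 0 0 0 0;0 0 -0.12 0 0 0 0;0 0 -0.2 0 0 0 0;0 0 -0.3 0 0 0 0;0 0 -0.4 0 0 0 0;0 0 -0.4 0 0 0 0"}}

```text
clock: 12.75
eef_pos: [516.8, -90.0, 352.5]
tool_rot: [3.129, 0.001, 1.373]
force: [0.9, -0.9, 0.2]
width: 42.6
gripper_force: 0.0
```

```bash
python3 go2.py -62,0,230,2; python3 - <<'E'
from cell import *
from h import *
import cv2
print(read_state()["width"])
d=get_image("scene");a=d["img"][150:320,240:430,::-1]
cv2.imwrite("pics/s6.png",cv2.resize(a,None,fx=3.5,fy=3.5,interpolation=cv2.INTER_CUBIC))
E
```

```text
[ 0.071  0.33   0.064  1.724 -0.021  1.076 -0.056] [516.75525946 -90.00002234 352.50225326] [3.12883116e+00 1.40168031e-03 1.37333762e+00] [ 0.91736476 -0.94719099  0.17207941]
row [0.005 0.001 0.408] [0.008 0.001 0.005] mm 123 deg 0.9
    [-62.0, 0.0, 230.0, 2.0] [519. -89. 230.] ik 0.0 [ 0.08  0.46  0.06  1.89 -0.03  0.78 -0.05]
TCP(machine) [-63.8  -1.3 352.5]
42.624903423974
```

View pics/s6.png

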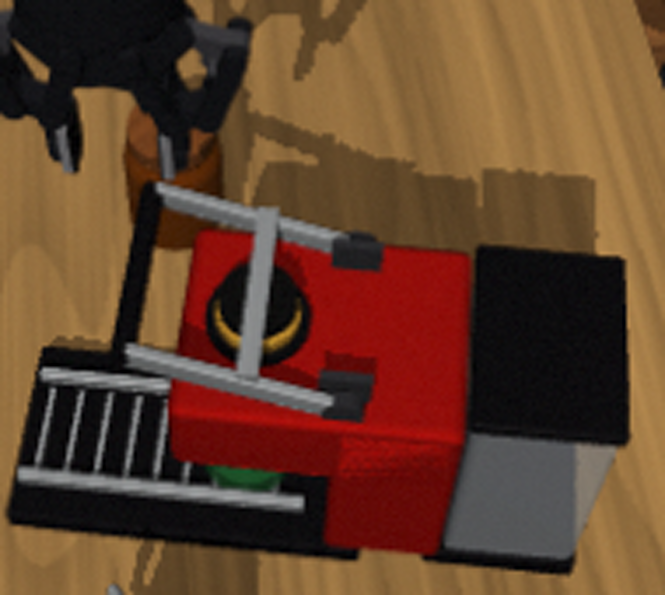

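The handle lies shut with its pad on the pod (260,310). The gripper is clear above it and the cup is still under the head at (245,475). I wait with the hand off while the shot runs.

>>> {"name": "move_arm", "arguments": {"rows": "0 0 0 0 0 0 0;0 0 0 0 0 0 0;0 0 0 0 0 0 0;0 0 0 0 0 0 0;0 0 0 0 0 0 0;0 0 0 0 0 0 0;0 0 0 0 0 0 0;0 0 0 0 0 0 0;0 0 0 0 0 0 0;0 0 0 0 0 0 0;0 0 0 0 0 0 0;0 0 0 0 0 0 0"}}

```text
clock: 13.8
eef_pos: [513.8, -89.3, 347.2]
tool_rot: [3.139, 0.002, 1.374]
force: [-0.6, 0.2, -0.1]
width: 42.6
gripper_force: 0.0
```

>>> {"name": "move_arm", "arguments": {"rows": "0 0 0 0 0 0 0;0 0 0 0 0 0 0;0 0 0 0 0 0 0;0 0 0 0 0 0 0;0 0 0 0 0 0 0;0 0 0 0 0 0 0;0 0 0 0 0 0 0;0 0 0 0 0 0 0;0 0 0 0 0 0 0;0 0 0 0 0 0 0;0 0 0 0 0 0 0;0 0 0 0 0 0 0"}}

```text
clock: 14.8
eef_pos: [513.8, -89.2, 347.2]
tool_rot: [3.139, 0.002, 1.374]
force: [-0.1, -0.3, -0.0]
width: 42.6
gripper_force: 0.0
```

>>> {"name": "move_arm", "arguments": {"rows": "0 0 0 0 0 0 0;0 0 0 0 0 0 0;0 0 0 0 0 0 0;0 0 0 0 0 0 0;0 0 0 0 0 0 0;0 0 0 0 0 0 0;0 0 0 0 0 0 0;0 0 0 0 0 0 0;0 0 0 0 0 0 0;0 0 0 0 0 0 0;0 0 0 0 0 0 0;0 0 0 0 0 0 0"}}

```text
clock: 15.8
eef_pos: [513.8, -89.2, 347.2]
tool_rot: [3.139, 0.002, 1.374]
force: [0.1, -0.1, -0.3]
width: 42.6
gripper_force: 0.0
```

>>> {"name": "move_arm", "arguments": {"rows": "0 0 0 0 0 0 0;0 0 0 0 0 0 0;0 0 0 0 0 0 0;0 0 0 0 0 0 0;0 0 0 0 0 0 0;0 0 0 0 0 0 0;0 0 0 0 0 0 0;0 0 0 0 0 0 0;0 0 0 0 0 0 0;0 0 0 0 0 0 0;0 0 0 0 0 0 0;0 0 0 0 0 0 0"}}

```text
clock: 16.8
eef_pos: [513.8, -89.3, 347.2]
tool_rot: [3.139, 0.002, 1.374]
force: [-0.3, 0.4, 0.0]
width: 42.7
gripper_force: 0.0
```

>>> {"name": "move_arm", "arguments": {"rows": "0 0 0 0 0 0 0;0 0 0 0 0 0 0;0 0 0 0 0 0 0;0 0 0 0 0 0 0;0 0 0 0 0 0 0;0 0 0 0 0 0 0;0 0 0 0 0 0 0;0 0 0 0 0 0 0;0 0 0 0 0 0 0;0 0 0 0 0 0 0;0 0 0 0 0 0 0;0 0 0 0 0 0 0"}}

```text
clock: 17.8
eef_pos: [513.8, -89.2, 347.2]
tool_rot: [3.139, 0.002, 1.374]
force: [0.0, 0.6, 0.3]
width: 42.6
gripper_force: 0.0
```

>>> {"name": "move_arm", "arguments": {"rows": "0 0 0 0 0 0 0;0 0 0 0 0 0 0;0 0 0 0 0 0 0;0 0 0 0 0 0 0;0 0 0 0 0 0 0;0 0 0 0 0 0 0;0 0 0 0 0 0 0;0 0 0 0 0 0 0;0 0 0 0 0 0 0;0 0 0 0 0 0 0;0 0 0 0 0 0 0;0 0 0 0 0 0 0"}}

```text
clock: 18.8
eef_pos: [513.8, -89.2, 347.2]
tool_rot: [3.139, 0.002, 1.374]
force: [-0.1, 0.4, 0.0]
width: 42.8
gripper_force: 0.0
```

>>> {"name": "move_arm", "arguments": {"rows": "0 0 0 0 0 0 0;0 0 0 0 0 0 0;0 0 0 0 0 0 0;0 0 0 0 0 0 0;0 0 0 0 0 0 0;0 0 0 0 0 0 0;0 0 0 0 0 0 0;0 0 0 0 0 0 0;0 0 0 0 0 0 0;0 0 0 0 0 0 0;0 0 0 0 0 0 0;0 0 0 0 0 0 0"}}

```text
clock: 19.8
eef_pos: [513.8, -89.2, 347.2]
tool_rot: [3.139, 0.002, 1.374]
force: [0.1, 0.1, -0.2]
width: 42.8
gripper_force: 0.0
```

>>> {"name": "move_arm", "arguments": {"rows": "0 0 0 0 0 0 0;0 0 0 0 0 0 0;0 0 0 0 0 0 0;0 0 0 0 0 0 0;0 0 0 0 0 0 0;0 0 0 0 0 0 0;0 0 0 0 0 0 0;0 0 0 0 0 0 0;0 0 0 0 0 0 0;0 0 0 0 0 0 0;0 0 0 0 0 0 0;0 0 0 0 0 0 0"}}

```text
clock: 20.8
eef_pos: [513.8, -89.2, 347.2]
tool_rot: [3.139, 0.002, 1.374]
force: [-0.6, 0.2, -1.0]
width: 42.7
gripper_force: 0.0
```

>>> {"name": "move_arm", "arguments": {"rows": "0 0 0 0 0 0 0;0 0 0 0 0 0 0;0 0 0 0 0 0 0;0 0 0 0 0 0 0;0 0 0 0 0 0 0;0 0 0 0 0 0 0;0 0 0 0 0 0 0;0 0 0 0 0 0 0;0 0 0 0 0 0 0;0 0 0 0 0 0 0;0 0 0 0 0 0 0;0 0 0 0 0 0 0"}}

```text
clock: 21.8
eef_pos: [513.8, -89.3, 347.2]
tool_rot: [3.139, 0.002, 1.374]
force: [-0.6, -0.8, -0.3]
width: 42.4
gripper_force: 0.0
```

>>> {"name": "move_arm", "arguments": {"rows": "0 0 0 0 0 0 0;0 0 0 0 0 0 0;0 0 0 0 0 0 0;0 0 0 0 0 0 0;0 0 0 0 0 0 0;0 0 0 0 0 0 0;0 0 0 0 0 0 0;0 0 0 0 0 0 0;0 0 0 0 0 0 0;0 0 0 0 0 0 0;0 0 0 0 0 0 0;0 0 0 0 0 0 0"}}

```text
clock: 22.8
eef_pos: [513.8, -89.2, 347.2]
tool_rot: [3.139, 0.002, 1.374]
force: [0.6, 0.0, 0.3]
width: 43.1
gripper_force: 0.0
```

```bash
python3 go2.py -62,0,231,2
```

```text
[ 0.071  0.335  0.064  1.732 -0.021  1.073 -0.056] [513.77604115 -89.24275645 347.19223681] [3.13900846e+00 1.92144783e-03 1.37374374e+00] [0.5623377  0.00175608 0.33752066]
row [0.005 0.015 0.387] [0.002 0.001 0.005] mm 116 deg 0.5
    [-62.0, 0.0, 231.0, 2.0] [519. -89. 231.] ik 0.0 [ 0.08  0.46  0.06  1.89 -0.03  0.79 -0.05]
TCP(machine) [-66.9  -1.2 347.2]
```

>>> {"name": "move_arm", "arguments": {"rows": "0 0 0 0 0 0 0;0 0 0 0 0 0 0;0 0 0 0 0 0 0;0 0 0 0 0 0 0;0 0 0 0 0 0 0;0 0 0 0 0 0 0;0 0 0 0 0 0 0;0 0 0 0 0 0 0;0 0 0 0 0 0 0;0 0 0 0 0 0 0;0 0 0 0 0 0 0;0 0 0 0 0 0 0"}}

```text
clock: 23.8
eef_pos: [513.8, -89.3, 347.2]
tool_rot: [3.139, 0.002, 1.374]
force: [0.6, -0.1, 0.8]
width: 43.2
gripper_force: 0.0
```

>>> {"name": "move_arm", "arguments": {"rows": "0 0 0 0 0 0 0;0 0 0 0 0 0 0;0 0 0 0 0 0 0;0 0 0 0 0 0 0;0 0 0 0 0 0 0;0 0 0 0 0 0 0;0 0 0 0 0 0 0;0 0 0 0 0 0 0;0 0 0 0 0 0 0;0 0 0 0 0 0 0;0 0 0 0 0 0 0;0 0 0 0 0 0 0"}}

```text
clock: 24.8
eef_pos: [513.8, -89.2, 347.2]
tool_rot: [3.139, 0.002, 1.374]
force: [0.9, -0.4, 0.0]
width: 43.0
gripper_force: 0.0
```

>>> {"name": "move_arm", "arguments": {"rows": "0 0 0 0 0 0 0;0 0 0 0 0 0 0;0 0 0 0 0 0 0;0 0 0 0 0 0 0;0 0 0 0 0 0 0;0 0 0 0 0 0 0;0 0 0 0 0 0 0;0 0 0 0 0 0 0;0 0 0 0 0 0 0;0 0 0 0 0 0 0;0 0 0 0 0 0 0;0 0 0 0 0 0 0"}}

```text
clock: 25.8
eef_pos: [513.8, -89.2, 347.2]
tool_rot: [3.139, 0.002, 1.374]
force: [0.8, 0.2, 0.4]
width: 42.1
gripper_force: 0.0
```

>>> {"name": "move_arm", "arguments": {"rows": "0 0 0 0 0 0 0;0 0 0 0 0 0 0;0 0 0 0 0 0 0;0 0 0 0 0 0 0;0 0 0 0 0 0 0;0 0 0 0 0 0 0;0 0 0 0 0 0 0;0 0 0 0 0 0 0;0 0 0 0 0 0 0;0 0 0 0 0 0 0;0 0 0 0 0 0 0;0 0 0 0 0 0 0"}}

```text
clock: 26.8
eef_pos: [513.7, -89.2, 347.2]
tool_rot: [3.139, 0.002, 1.374]
force: [-0.2, -0.3, 0.8]
width: 42.6
gripper_force: 0.0
```

>>> {"name": "move_arm", "arguments": {"rows": "0.005 0.015 0.1 0 0 0 0;0.005 0.015 0.2 0 0 0 0;0.005 0.015 0.28 0 0 0 0;0.005 0.015 0.34 0 0 0 0;0.005 0.015 0.387 0 0 0 0;0.005 0.015 0.387 0 0 0 0;0.005 0.015 0.387 0 0 0 0.5;0.005 0.015 0.387 0 0 0 1;0.005 0.015 0.387 0 0 0 1;0.005 0.015 0.387 0 0 0 1;0.005 0.015 0.387 0 0 0 1;0.005 0.015 0.387 0 0 0 1"}}

```text
clock: 27.8
eef_pos: [518.1, -88.8, 232.2]
tool_rot: [3.14, 0.002, 1.373]
force: [-4.6, 1.6, 5.9]
width: 12.3
gripper_force: 58.6
```

```bash
python3 go2.py -62,0,231,2
```

```text
[ 0.078  0.467  0.053  1.881 -0.031  0.792 -0.05 ] [518.09099237 -88.78559855 232.17520788] [3.13955562e+00 1.62899652e-03 1.37316304e+00] [-4.57411173  1.62990628  5.87646413]
row [-0.     0.003  0.004] [0.001 0.001 0.005] mm 1 deg 0.5
    [-62.0, 0.0, 231.0, 2.0] [519. -89. 231.] ik 0.0 [ 0.08  0.46  0.05  1.89 -0.03  0.79 -0.05]
TCP(machine) [-6.280e+01  1.000e-01  2.322e+02]
```

>>> {"name": "move_arm", "arguments": {"rows": "0 0.015 -0.035 0 0 0 1;0 0.035 -0.077 0 0 0 1;0 0.058 -0.113 0 0 0 1;0 0.085 -0.148 0 0 0 1;0 0.115 -0.178 0 0 0 1;0 0.147 -0.206 0 0 0 1;0 0.183 -0.231 0 0 0 1;0 0.22 -0.253 0 0 0 1;0 0.26 -0.27 0 0 0 1;0 0.3 -0.283 0 0 0 1;0 0.3 -0.283 0 0 0 1"}}

```text
clock: 28.72
eef_pos: [609.1, -108.4, 320.1]
tool_rot: [3.132, 0.003, 1.372]
force: [-3.7, -2.0, 14.9]
width: 11.5
gripper_force: 62.2
```

```bash
python3 go2.py 78.6,0,320.5,2; python3 -c "
from cell import *;print(read_state()['width'])"
```

```text
[ 0.088  0.509  0.065  1.521 -0.031  1.104 -0.04 ] [ 609.12821697 -108.36372708  320.0879655 ] [3.13244388 0.00339902 1.3720429 ] [-3.68137142 -2.02891402 14.89335719]
row [0.001 0.161 0.   ] [0.006 0.002 0.004] mm 48 deg 0.7
    [78.6, 0.0, 320.5, 2.0] [ 656. -118.  320.] ik 0.0 [ 0.1   0.58  0.06  1.4  -0.04  1.17 -0.04]
TCP(machine) [ 30.3  -0.5 320.1]
11.49906409277621
```

>>> {"name": "move_arm", "arguments": {"rows": "0 0.03 -0.007 0 0 0 1;0 0.06 -0.013 0 0 0 1;0 0.09 -0.013 0 0 0 1;0 0.12 -0.01 0 0 0 1;0 0.145 -0.005 0 0 0 1;0 0.167 0 0 0 0 1;0 0.167 0 0 0 0 1;0 0.167 0 0 0 0 1"}}

```text
clock: 29.38
eef_pos: [655.8, -118.4, 320.2]
tool_rot: [3.136, 0.004, 1.372]
force: [-6.5, -1.2, 13.8]
width: 11.8
gripper_force: 64.9
```

```bash
python3 go2.py 78.6,0,320.5,2
```

```text
[ 0.097  0.59   0.066  1.373 -0.035  1.175 -0.034] [ 655.81082879 -118.39563168  320.18087539] [3.135921   0.00428058 1.37154559] [-6.45415987 -1.20305522 13.78635204]
row [ 0.003  0.002 -0.001] [0.004 0.003 0.004] mm 1 deg 0.5
    [78.6, 0.0, 320.5, 2.0] [ 656. -118.  320.] ik 0.0 [ 0.1   0.58  0.07  1.4  -0.04  1.17 -0.04]
TCP(machine) [ 78.1  -0.8 320.2]
```

Against the stop, same position as at the start. I release and lift off.

>>> {"name": "move_arm", "arguments": {"rows": "0 0 0 0 0 0 0;0 0 0 0 0 0 0;0 0 0 0 0 0 0;0 0 0 0 0 0 0;0 0 -0.08 0 0 0 0;0 0 -0.18 0 0 0 0;0 0 -0.3 0 0 0 0;0 -0.1 -0.35 0 0 0 0;0 -0.22 -0.35 0 0 0 0;0 -0.35 -0.35 0 0 0 0;0 -0.45 -0.35 0 0 0 0;0 -0.45 -0.35 0 0 0 0"}}

```text
clock: 30.38
eef_pos: [517.9, -88.4, 421.5]
tool_rot: [-3.141, 0.002, 1.374]
force: [0.3, -0.8, -0.5]
width: 42.9
gripper_force: 0.0
```

```bash
python3 - <<'E'
from cell import *
from h import *
import cv2
d=get_image("scene");a=d["img"][150:350,230:430,::-1]
cv2.imwrite("pics/s7.png",cv2.resize(a,None,fx=3,fy=3,interpolation=cv2.INTER_CUBIC))
print(np.round((proj(M(pose(),[[78.6,0,321.6]]),d)[0]-[230,150])*3))
E
```

```text
[368. 174.]
```

View pics/s7.png

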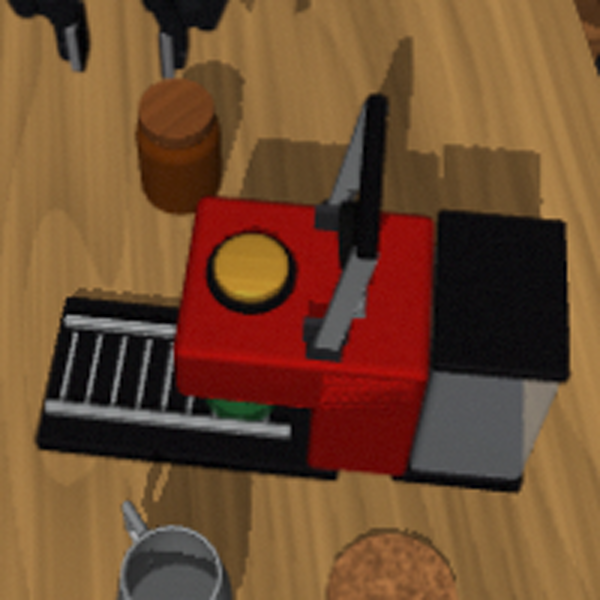

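The handle is fully open (bar at about 370,175, as at the start) and the cup is under the spout at (240,405). The jar, jug and coaster are where they were.

```bash
python3 -c "
from cell import *
print(finish_job())"
```

```text
the job is handed in; nothing more can be done
None
```

I handed the job in after about 30 s of the 67 s allowed: the cup was slid along the tray to within about 2 mm of the spout axis, the handle was locked shut with the hand off for about 14 s, then swung back to fully open, with the cup left in place and the jar, jug and coaster untouched.

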